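# Turn out a parts tin, shake-check it and park it mouth down

### The arm

A 6-joint arm with a two-finger parallel gripper is mounted at the origin on the work surface. World frame = base frame: x ahead of the robot, y to its left, z up, the work surface at z = 0. Lengths are in m, angles in rad, forces in N, time in s.
With the tool pointing down it reaches from about 0.3 to 0.85 m from the base axis. Payload 5.4 kg.
Tool frame: the origin (TCP) lies midway between the tips of the shut fingers; the grasp point (between the pads) lies 19 mm behind it; z points along the fingers, y is the line along which they close (so a half turn about z gives the same grasp; the last joint's range is limited). The gripper opens to 85 mm and grips with 20 to 120 N. Pads are 22 mm wide; open, the fingers measure 114 mm over their backs; the gripper's body (76 mm by 85 mm) begins 54 mm behind the grasp point. The pads swing forward as they close: fully open they stand 13 mm farther back than shut.
Start: joints at [-1.508, 0.158, 1.597, -0, 1.386, -0.21], TCP at [0.155, -0.554, 0.231] pointing down, gripper open.
Joint ranges: [-2.91, 2.91], [-0.94, 2.29], [0.18, 2.7], [-1.29, 4.43], [0.17, 2.64], [-3, 3]. Speed limits (rad/s): [2.57, 2.57, 3.14, 3.14, 3.14, 3.14].

### API

Orientations are given as a rotation vector (axis times angle).
In Python, from plant import env gives the robot as it stands. The module is installed in compiled form; this text tells all that it offers. Calls block until the motion is done:
- env.move_pose(position, orientation): joint-space move of the TCP to a pose.
- env.move_l(position, feed=0.15, attitude=None, until_force=None): straight line of the TCP; attitude=None keeps the orientation; feed is the mean speed in m/s. With until_force (N) it stops when the force on the tool has changed by that much, and returns True; else False.
- env.move_joints(angles): joint-space move.
- env.open_gripper() and env.clamp(grip_force=None): open the fingers fully, or close them until they stop; grip_force is the grip in N (None keeps the last).
- env.pause(seconds).
- env.inverse_kinematics(position, orientation): joint angles nearest the present ones, or None.
- env.read_camera(name): name is "scene" or "top" or "wrist"; returns a dict with "frame" (420x560x3 uint8, red, green, blue), "camera_matrix" (3x3 intrinsics, pixels), "world_to_cam" (4x4, takes a point from world to camera coordinates). Camera axes: x right, y down, z forward; pixel columns grow to the right and rows downward; lengths in m; the calibration is good to about 2 mm. A picture is of the moment at which its call begins. There is no depth.
A pose or a line that the arm cannot do raises env.Unreachable and nothing moves.
- env.job_done(): hands the job in; it is judged then, once.
Trained networks look in a picture, given as the dict that the camera call returned (one of the last four; its "shot" number tells which), for a name from the list of things; names that differ only in an ending like _2 or _b are one class to them, and where a whole thing is asked for, a point or a joint stands for the part that bears it (a point fixed in the world has none). Each returns a list of dicts, best first, with "score" (0 to 1); they miss things now and then, are a little off and sometimes report something else, mostly with a low value. They report only what shows in the picture. A call takes as long as a camera call. They do not tell look-alikes from the thing itself.
- env.recognise(picture, name): "centre" ([x, y, z] in m, in world coordinates, good to about 4 mm: the middle of the surface that is visible of it).
- env.outline_of(picture, name): "pixels" (420x560 bool, what is visible of it).
Readings, each from a call of its own:
- env.read_time(): time.
- env.read_qpos(): joint angles.
- env.read_qd(): joint speeds.
- env.read_tau(): joint torques, N m.
- env.read_tcp_pos(): TCP position.
- env.read_orientation(): TCP orientation.
- env.read_force(): force on the tool from outside, world axes, zero at the start.
- env.read_ft_torque(): the same for the moment, N m.
- env.read_finger_gap(): opening from 0.0 (shut) to 1.0 (fully open).
- env.read_grasp_force(): force on a finger pad.
Only numpy, scipy, OpenCV 4.12 (cv2) and the standard library are available. Lean on these libraries where they do the work, as an engineer would, in place of code of your own. Each camera call takes 0.05 s, during which the arm holds its last target. There are 200 camera calls.

### The job

Turn the small square parts tin over, low above the sorting tray, and shake out every brass spacer into the tray. When nothing more comes, hold the tin still over the tray for half a second, mouth down, then shake it again over the tray in four or more brisk strokes back and forth, to feel that nothing rattles. Finally stand the empty tin mouth down, wholly on the flat black rubber pad, leaving the spacers in the tray and the other things on the bench where they are.

Things in the scene. Friction and masses are not known exactly. Their poses are not given: they have to be found in the camera images.
- tin_center (a point): Centre (half-way up) of the loose plain-aluminium square parts tin, 48 x 48 mm, 92 mm tall, about 150 g, walls 2.5 mm, floor 3 mm, stiff (grip firmly across any two opposite sides). z runs along the tin from closed floor to open mouth (up at the start), x and y are square to its sides. It starts standing mouth up on the bench; to turn it mouth down, lay it on its side, let go and grip it at another slant.
- spacer0_center (a point): Centre of one of three equal brass hex spacers, 11 mm across the corners, 15 mm long, 12 g; its z axis runs along its length. All three start inside the tin on its floor.
- spacer1_center (a point): Centre of one of three equal brass hex spacers, 11 mm across the corners, 15 mm long, 12 g; its z axis runs along its length. All three start inside the tin on its floor.
- spacer2_center (a point): Centre of one of three equal brass hex spacers, 11 mm across the corners, 15 mm long, 12 g; its z axis runs along its length. All three start inside the tin on its floor.
- tray_in (a point): Centre of the inner floor of the fixed grey plastic sorting tray: an open box, outside 170 mm along its x axis, 170 mm along its y axis, 42 mm tall from the bench, walls and floor 4 mm thick (this point is 4 mm above the bench). z is up.
- pad_top (a point): Centre of the top of the fixed flat black rubber pad, 130 x 130 mm, 6 mm thick (this point is 6 mm above the bench); x and y lie along its sides, z is up. Tray and pad may have changed places.
- tin: The same tin, origin at the centre of its floor's underside, same axes. Its mouth is a 28 mm square opening with a flat rim round it, on which it stands mouth down; inside, four shoulders slope in at 45 degrees over the last 9 mm, so parts may lodge there unless it is well past level or shaken. The spacers stay in while it lies level.
- pliers: Bystander: blue-handled pliers lying flat, 170 mm long along x, 12 mm high; origin under the pivot; jaws to +x.
- screwdriver: Bystander: screwdriver lying flat along its x axis, 150 mm long, under 35 mm high, origin on the bench near its middle.
- solder_spool: Bystander: grey plastic solder spool standing on a flange, 56 mm across, 38 mm tall, origin at its underside.
- flux_jar: Bystander: small amber jar with a black cap, 44 mm across, 45 mm tall, origin at its underside.
- meter: Bystander: yellow multimeter lying on its back, 160 (x) x 75 x 39 mm, origin at its underside.
There are look-alikes about, which are no part of the job. Of the things shaped like the part that bears pad_top, the black one is meant.

How it is judged:
On the way, in this order (a step that is already met when the one before it is completed fails the run):
1. all spacers in the tray; the tin held still over it for 0.4 s, mouth 30 degrees or more below level, its centre within 100 mm of the tray centre from above, 60 to 250 mm high (x of spacer0_center in the frame of tray_in between -0.081 and 0.081 m and y of spacer0_center in the frame of tray_in between -0.081 and 0.081 m and z of each of spacer0_center, spacer1_center, spacer2_center in the frame of tray_in below 0.036 m and x of spacer1_center in the frame of tray_in between -0.081 and 0.081 m and y of spacer1_center in the frame of tray_in between -0.081 and 0.081 m and x of spacer2_center in the frame of tray_in between -0.081 and 0.081 m and y of spacer2_center in the frame of tray_in between -0.081 and 0.081 m and horizontal distance between tin_center and tray_in below 0.1 m and height (world z) of tin_center between 0.06 and 0.25 m and angle between tin_center's own z axis and vertical above 2.1 rad and linear speed of tin below 0.03 m/s), for 0.4 s.
2. shake stroke 1: the tin, so held above the tray, moves faster than 0.08 m/s (horizontal distance between tin_center and tray_in below 0.1 m and height (world z) of tin_center between 0.06 and 0.25 m and angle between tin_center's own z axis and vertical above 2.1 rad and linear speed of tin above 0.08 m/s).
3. it slows below 0.03 m/s as the stroke ends (horizontal distance between tin_center and tray_in below 0.1 m and height (world z) of tin_center between 0.06 and 0.25 m and angle between tin_center's own z axis and vertical above 2.1 rad and linear speed of tin below 0.03 m/s).
4. shake stroke 2: the tin, so held above the tray, moves faster than 0.08 m/s (all of step 2).
5. it slows below 0.03 m/s as the stroke ends (all of step 3).
6. shake stroke 3: the tin, so held above the tray, moves faster than 0.08 m/s (all of step 4).
7. it slows below 0.03 m/s as the stroke ends (all of step 5).
8. shake stroke 4: the tin, so held above the tray, moves faster than 0.08 m/s (all of step 6).
At the end, for the whole second after the job is handed in: The tin stands at rest mouth down on the pad (upright within 5 degrees), its centre within 42 mm of the pad's centre along each of the pad's sides; all three spacers lie in the tray, below its rim (x of spacer0_center in the frame of tray_in between -0.081 and 0.081 m and y of spacer0_center in the frame of tray_in between -0.081 and 0.081 m and z of each of spacer0_center, spacer1_center, spacer2_center in the frame of tray_in below 0.036 m and x of spacer1_center in the frame of tray_in between -0.081 and 0.081 m and y of spacer1_center in the frame of tray_in between -0.081 and 0.081 m and x of spacer2_center in the frame of tray_in between -0.081 and 0.081 m and y of spacer2_center in the frame of tray_in between -0.081 and 0.081 m and angle between tin_center's own z axis and vertical above 3.05 rad and x of tin_center in the frame of pad_top between -0.042 and 0.042 m and y of tin_center in the frame of pad_top between -0.042 and 0.042 m and z of tin_center in the frame of pad_top between 0.042 and 0.05 m and linear speed of tin below 0.02 m/s and contact force between tin and pad above 0.5 N); the robot touches nothing.
It fails at once if a bystander (pliers, screwdriver, spool, jar or meter) is moved by more than 30 mm (distance of any of pliers, screwdriver, solder_spool, flux_jar, meter from where it was at the start of the episode above 0.03 m).
It also fails if it takes over 59 s, if anything falls off the work surface, if the arm or the gripper's body presses on something with over 40 N, if the wrist force passes 120 N, or if a joint passes its speed limit or range.

## Working session

There is one attempt and no reset: what is moved stays moved. The work goes in short steps, each a Python script; the robot and the scene stay as the last script left them, time stands still between calls to the robot, and variables do not carry over. Pictures are saved under pics/ and viewed, at most 10 in all, crops included, and the job is handed in when it is done.

```bash
mkdir -p pics
python3 - <<'E'
from plant import env
import cv2,numpy as np
for n in ["top","scene"]:
    p=env.read_camera(n); cv2.imwrite(f"pics/{n}0.png",p["frame"][:,:,::-1])
    for k in ["tin","tray_in","pad_top","pliers","screwdriver","solder_spool","flux_jar","meter"]:
        try: print(n,k,[(np.round(d["centre"],3).tolist(),round(d["score"],2)) for d in env.recognise(p,k)])
        except Exception as e: print(n,k,e)
    print(np.round(p["camera_matrix"],1).tolist(),np.round(p["world_to_cam"],3).tolist())
print(env.read_time())
E
```

```text
top tin [([0.524, 0.27, 0.077], 0.8)]
top tray_in [([0.557, -0.039, -0.001], 0.65)]
top pad_top [([0.219, -0.327, 0.008], 0.81), ([0.518, -0.267, 0.006], 0.67)]
top pliers [([0.7, -0.12, 0.036], 0.19)]
top screwdriver [([0.37, 0.007, 0.023], 0.78)]
top solder_spool [([0.702, -0.12, 0.035], 0.82)]
top flux_jar [([0.37, -0.149, 0.043], 0.77)]
top meter [([0.707, 0.391, 0.034], 0.76)]
[[479.2, 0.0, 284.3], [0.0, 479.2, 209.9], [0.0, 0.0, 1.0]] [[0.023, -0.999, 0.025, 0.032], [-0.996, -0.025, -0.082, 0.458], [0.083, -0.023, -0.996, 1.183], [0.0, 0.0, 0.0, 1.0]]
scene tin [([0.548, 0.273, 0.064], 0.9)]
scene tray_in [([0.543, -0.043, 0.004], 0.74)]
scene pad_top [([0.194, -0.276, 0.009], 0.95), ([0.523, -0.262, 0.004], 0.93)]
scene pliers [([0.697, 0.076, 0.015], 0.93), ([0.547, 0.274, 0.067], 0.49)]
scene screwdriver [([0.378, 0.007, 0.02], 0.68)]
scene solder_spool [([0.71, -0.118, 0.042], 0.65)]
scene flux_jar [([0.378, -0.143, 0.034], 0.76)]
scene meter [([0.717, 0.402, 0.031], 0.77)]
[[418.1, 0.0, 284.1], [0.0, 418.1, 201.3], [0.0, 0.0, 1.0]] [[-0.416, 0.91, 0.007, 0.133], [0.68, 0.316, -0.661, -0.296], [-0.604, -0.27, -0.75, 1.584], [0.0, 0.0, 0.0, 1.0]]
0.9
```

View pics/top0.png

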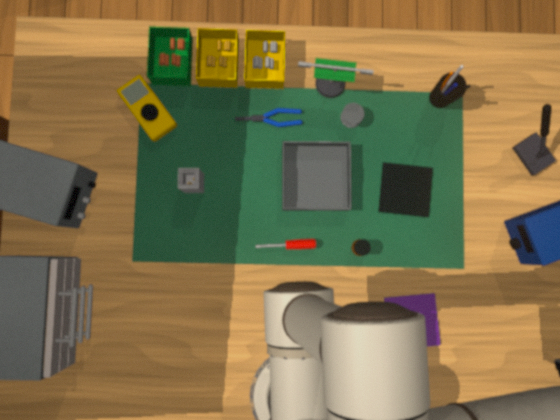

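View pics/scene0.png

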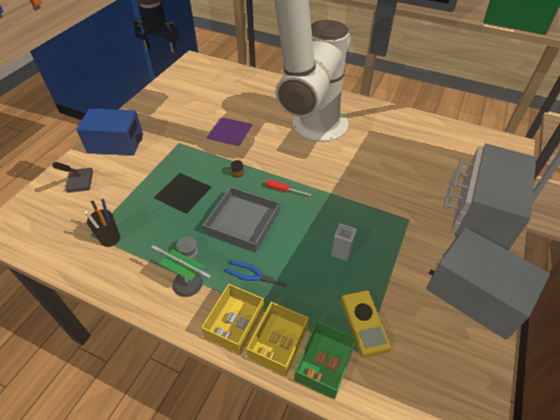

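The top view shows the tin at (190,180), the tray at (317,176), the black pad at (406,190) and a purple look-alike pad at (415,318). The screwdriver, jar, spool, pliers and meter stand clear of these. Next I'll measure yaws and test reachability.

```bash
cat > h.py <<'E'
from plant import env
import cv2,numpy as np
from scipy.spatial.transform import Rotation as Ro
def cast(p,uv,z):
    K=p["camera_matrix"];T=np.array(p["world_to_cam"]);R=T[:3,:3];c=-R.T@T[:3,3]
    uv=np.atleast_2d(uv); d=np.c_[uv,np.ones(len(uv))]@np.linalg.inv(K).T@R
    return (c+d*((z-c[2])/d[:,2])[:,None])
def rect(p,mask,z):
    "min-area rectangle in the world plane z: centre, sides, yaw (mod 90)"
    m=mask.astype(np.uint8); cs=max(cv2.findContours(m,0,1)[0],key=cv2.contourArea)[:,0]
    return cv2.minAreaRect(cast(p,cs,z)[:,:2].astype(np.float32))
def tool(psi,th,s=1):
    "tool z tilted th outward (azimuth psi) from straight down; s=-1: half turn about tool z"
    c,sn=np.cos(psi),np.sin(psi)
    z=np.array([np.sin(th)*c,np.sin(th)*sn,-np.cos(th)]);y=s*np.array([-sn,c,0])
    return Ro.from_matrix(np.c_[np.cross(y,z),y,z])
E
python3 - <<'E'
from h import *
for n in ["top","scene"]:
    p=env.read_camera(n)
    for k,z in [("tin_center",.092),("tray_in",.042),("pad_top",.006)]:
        for d in env.outline_of(p,k)[:2]: print(n,k,round(d["score"],2),np.round(cast(p,np.argwhere(d["pixels"])[:,::-1].mean(0),z),3),rect(p,d["pixels"],z))
        if n=="top" and z==.092:
            d=env.outline_of(p,k)[0]["pixels"];ys,xs=np.where(d);b=(slice(ys.min()-10,ys.max()+10),slice(xs.min()-10,xs.max()+10))
            print(xs.min(),ys.min());cv2.imwrite("pics/tin.png",cv2.resize(p["frame"][b][:,:,::-1],None,fx=10,fy=10,interpolation=0))
D=np.pi/180
for name,pos in [("tin",[.535,.27,.05]),("lay",[.5,.22,.03]),("tray",[.55,-.04,.1]),("pad",[.52,-.265,.06])]:
    az=np.arctan2(pos[1],pos[0])/D
    for dz in [-27,0,20]:
        for s in (1,-1):
            print(name,round(az+dz),s,[(th,None if (q:=env.inverse_kinematics(pos,tool((az+dz)*D,th*D,s).as_rotvec())) is None else np.round(np.array(q)[[3,4,5]],1).tolist()) for th in (-45,-30,-20,20,45,60,70,85)])
E
```

```text
top tin_center 0.76 [[0.516 0.269 0.092]] ((0.5147571563720703, 0.2685072422027588), (0.05949191004037857, 0.06098445877432823), 2.107750654220581)
177 168
top tray_in 0.61 [[ 0.544 -0.033  0.042]] ((0.545393705368042, -0.0331970676779747), (0.17277033627033234, 0.17470283806324005), 1.4305667877197266)
top pad_top 0.61 [[ 0.209 -0.307  0.006]] ((0.18759050965309143, -0.2836359143257141), (0.13167129456996918, 0.12737181782722473), 5.854423522949219)
top pad_top 0.56 [[ 0.519 -0.266  0.006]] ((0.5197945237159729, -0.2660704553127289), (0.13222728669643402, 0.1324898898601532), 86.66019439697266)
scene tin_center 0.56 [[0.553 0.278 0.092]] ((0.55177903175354, 0.27655962109565735), (0.11278029531240463, 0.05262214317917824), 5.509212493896484)
scene tray_in 0.78 [[ 0.563 -0.024  0.042]] ((0.5565142631530762, -0.02712586522102356), (0.1970212459564209, 0.18572889268398285), 1.4210892915725708)
scene pad_top 0.9 [[ 0.193 -0.28   0.006]] ((0.19102418422698975, -0.280806303024292), (0.13169269263744354, 0.1280314177274704), 5.831557273864746)
scene pad_top 0.89 [[ 0.524 -0.263  0.006]] ((0
[... 4240 characters left out ...]
1.5, 0.2, 2.9]), (60, [2.5, 0.6, 2.0]), (70, [2.6, 0.9, 1.8]), (85, [2.7, 1.4, 1.6])]
pad -27 -1 [(-45, [-0.1, 2.0, 1.4]), (-30, [-0.1, 1.7, 1.4]), (-20, [-0.1, 1.5, 1.4]), (20, [0.1, 0.6, 1.2]), (45, [1.5, 0.2, -0.2]), (60, [2.5, 0.6, -1.2]), (70, [2.6, 0.9, -1.4]), (85, [2.7, 1.4, -1.5])]
pad -7 1 [(-45, [-0.3, 1.9, -2.0]), (-30, [-0.2, 1.6, -2.0]), (-20, [-0.2, 1.4, -2.0]), (20, [0.3, 0.7, -2.5]), (45, [1.3, 0.6, 2.8]), (60, [1.8, 0.8, 2.2]), (70, [1.9, 1.0, 2.0]), (85, [2.0, 1.4, 1.8])]
pad -7 -1 [(-45, [-0.3, 1.9, 1.2]), (-30, [-0.2, 1.6, 1.2]), (-20, [-0.2, 1.4, 1.1]), (20, [0.3, 0.7, 0.7]), (45, [1.3, 0.6, -0.3]), (60, [1.8, 0.8, -0.9]), (70, [1.9, 1.0, -1.2]), (85, [2.0, 1.4, -1.4])]
```

View pics/tin.png

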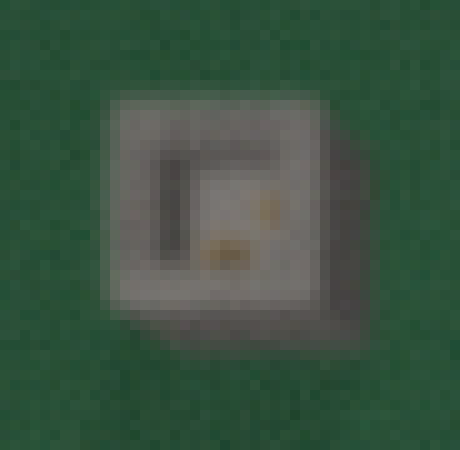

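The crop shows the tin's top face spanning crop pixels (110–325, 95–310), which is image centre (188,178). Its yaw is about 1–2°, and two spacers are visible inside. Plan: grip leaning inward and lay the tin with its mouth toward the robot. Then regrip, pitch it over the tray, and set it on the black pad at (0.52, -0.265).

```bash
cat >> h.py <<'E'
D=np.pi/180; UP=np.array([0,0,1.])
TRAY=np.array([.545,-.033,.004]); PAD=np.array([.520,-.2655,.006])
def pose(C,psi,th,a,e,k=.019):
    "TCP position and orientation holding the tin centre at C; mouth up at tilt a; grasp e toward the mouth"
    psi,th,a=psi*D,th*D,a*D
    out=np.array([np.cos(psi),np.sin(psi),0]); m=UP*np.cos(th-a)-out*np.sin(th-a)
    R=tool(psi,th,-1); return np.asarray(C)+e*m+k*R.as_matrix()[:,2],R.as_rotvec(),R.as_matrix()[:,2],m
E
cat > s1.py <<'E'
from h import *
p=env.read_camera("top"); C=cast(p,[188.2,177.8],.092)[0]; C[2]=.046
print("tin",C)
a,e=-55,.012
P,r,t,_=pose(C,1.3,a,a,e)
env.move_pose(P-.11*t+[0,0,.03],r)
q=env.read_camera("wrist"); cv2.imwrite("pics/w1.png",q["frame"][:,:,::-1])
print([(np.round(d["centre"],3),round(d["score"],2)) for d in env.recognise(q,"tin")])
print(env.read_time(),np.round(env.read_qpos(),2))
E
python3 s1.py
```

```text
tin [0.52082352 0.27293478 0.046     ]
[(array([0.549, 0.272, 0.059]), 0.8)]
4.8167 [0.18 1.28 0.38 0.2  2.43 1.82]
```

View pics/w1.png

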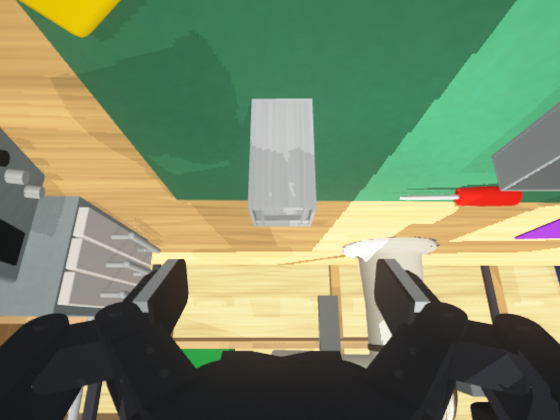

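The wrist view shows the tin centred between the fingers, spanning columns 249–315 and rows 98–226, with its sides square to the gripper. Grasp and lay it down.

```bash
cat > s2.py <<'E'
from h import *
C=np.array([.523,.2725,.046]); a,e=-55,.012
P,r,t,_=pose(C,1.3,a,a,e)
env.move_l(P-.06*t,.25); env.move_l(P,.12)
env.clamp(80); print(env.read_finger_gap(),env.read_grasp_force())
env.move_l(P+[0,0,.08],.2)
L=np.array([.52,.22,.0])
def go(psi,th,z,f):
    P,r,_,_=pose([L[0],L[1],z],psi,th,a,e); return f(P,r)
go(25,-40,.14,env.move_pose); go(48,-10,.14,env.move_pose); go(48,30,.12,env.move_pose)
print(env.read_time(),np.round(env.read_qpos(),2))
go(48,35,.06,lambda P,r:env.move_l(P,.15,attitude=r))
print(go(48,35,.022,lambda P,r:env.move_l(P,.04,until_force=4)),env.read_tcp_pos()-pose([*L[:2],.024],48,35,a,e)[0])
env.open_gripper(); env.move_l(env.read_tcp_pos()-.1*pose(L,48,35,a,e)[2],.25)
p=env.read_camera("top")
d=env.outline_of(p,"tin")[0]; print(d["score"],rect(p,d["pixels"],.036))
cv2.imwrite("pics/lay.png",p["frame"][:,:,::-1])
print(env.read_time())
E
python3 s2.py
```

```text
0.5557759220311252 78.096012622118
8.675 [-0.04 -0.01  2.13  0.59  0.76  0.31]
True [-5.33590731e-05  1.78280410e-04  2.60661290e-03]
0.6 ((0.5195378065109253, 0.22215169668197632), (0.09867115318775177, 0.05065080523490906), 46.481754302978516)
11.125
```

View pics/lay.png

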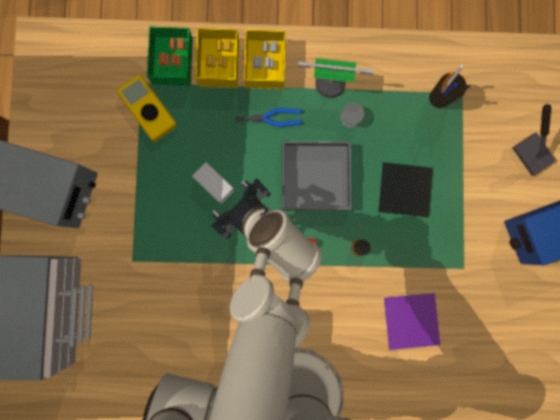

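The tin lies at (0.520, 0.221), image (213,182), mouth toward the robot at azimuth 47°. Regrip it and pour.

```bash
cat > s3.py <<'E'
from h import *
a,e=-120,-.005
C=np.array([.520,.221,.024])
P,r,t,_=pose(C,47,-30,a,e)
env.move_l(env.read_tcp_pos()+[0,0,.06],.3)
env.move_pose(P-.09*t,r); env.move_l(P,.15)
env.clamp(80); print("gap",env.read_finger_gap(),env.read_grasp_force(),env.read_time())
env.move_l(P+[0,0,.1],.25)
def mouth(M,th,psi=21):
    m=pose(M,psi,th,a,e)[3]; return pose(np.asarray(M)-.046*m,psi,th,a,e)[:2]
env.move_pose(*mouth([*TRAY[:2],.11],-30))
for th,z in [(-5,.085),(20,.075),(40,.065),(60,.055)]:
    P,r=mouth([*TRAY[:2],z],th); env.move_l(P,.15,attitude=r)
print(env.read_time(),np.round(env.read_qpos(),2))
for i in range(3):
    for s in (.012,-.012): env.move_l(P+np.array([s*np.cos(.37),s*np.sin(.37),0]),.3)
env.move_l(P,.1); env.pause(.1)
p=env.read_camera("top"); cv2.imwrite("pics/pour.png",cv2.resize(p["frame"][120:240,240:400,::-1],None,fx=5,fy=5))
s=env.read_camera("scene"); cv2.imwrite("pics/pour_s.png",cv2.resize(s["frame"][160:280,170:330,::-1],None,fx=5,fy=5))
for q in (p,s): print([(np.round(d["centre"],3),round(d["score"],2)) for d in env.recognise(q,"spacer0_center")])
print(env.read_time())
E
python3 s3.py
```

```text
gap 0.5522945644372536 80.79212721437216 13.8083
18.0917 [-0.73  0.07  2.39  1.56  0.88 -0.76]
[]
[]
20.1583
```

View pics/pour_s.png

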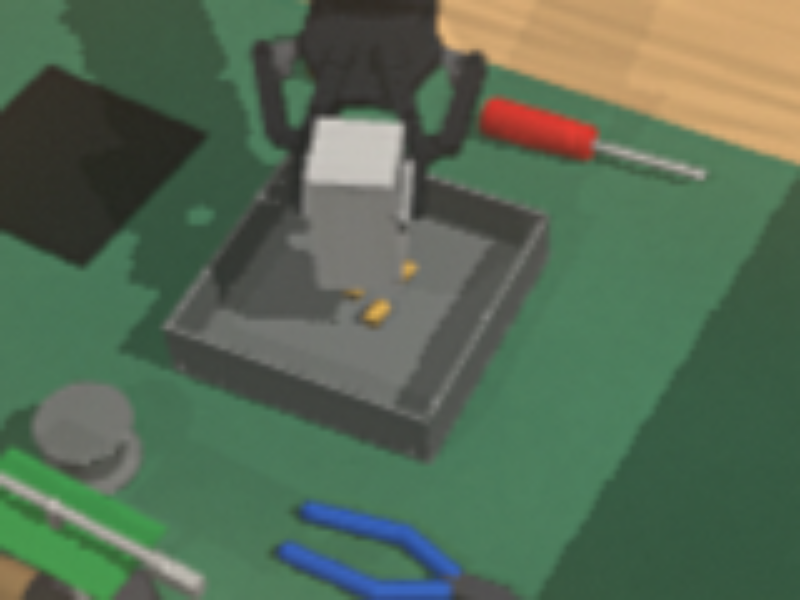

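All three spacers show in the tray, at crop pixels (408,270), (377,312) and (353,293). I'll raise the tin a little to confirm the partly hidden one, then hold and do the test strokes.

```bash
cat > s4.py <<'E'
from h import *
P=env.read_tcp_pos()+np.array([0,0,.05]); env.move_l(P,.06); env.pause(.6)
s=env.read_camera("scene"); cv2.imwrite("pics/hold.png",cv2.resize(s["frame"][160:280,170:330,::-1],None,fx=5,fy=5))
m=cv2.inRange(cv2.cvtColor(s["frame"],cv2.COLOR_RGB2HSV),(12,130,90),(30,255,255))
m[:195]=0;m[252:]=0;m[:,:200]=0;m[:,282:]=0
n,_,st,c=cv2.connectedComponentsWithStats(m)
for i in range(1,n): print(st[i,4],np.round(c[i]),np.round(cast(s,c[i],.009)[0]-TRAY,3))
E
python3 s4.py
```

```text
12 [250. 214.] [-0.032  0.006  0.005]
12 [241. 217.] [-0.01  -0.014  0.005]
14 [245. 222.] [0.002 0.007 0.005]
```

View pics/hold.png

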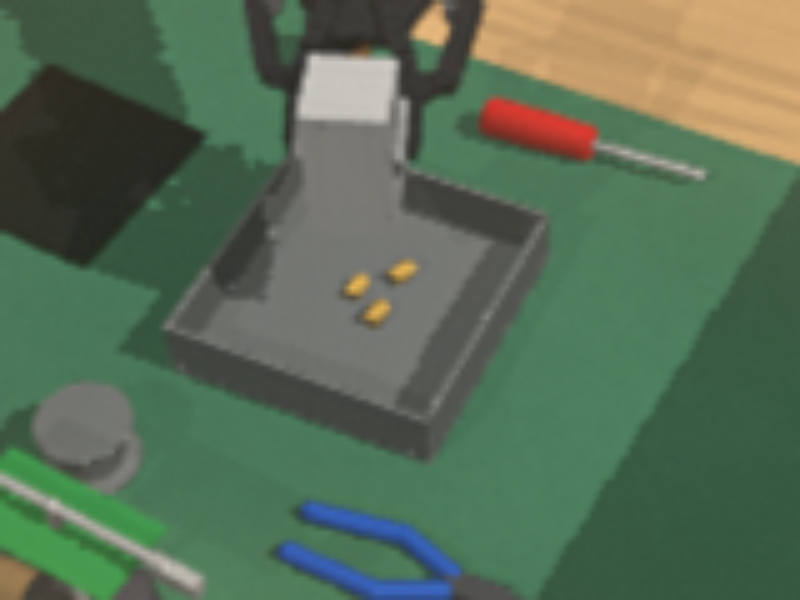

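All three spacers lie in the tray, at crop pixels (402,271), (357,286) and (376,312). Now the test strokes and placing.

```bash
cat > s5.py <<'E'
from h import *
a,e=-120,-.005
P=env.read_tcp_pos(); env.pause(.5); v=np.array([np.cos(.37),np.sin(.37),0])*.02
for i in range(6):
    env.move_l(P+v*(1,-1)[i%2],.2); env.pause(.15)
env.move_l(P,.1)
C=PAD+[0,0,.046]
def at(dz): return pose(C+[0,0,dz],-2,60,a,e)
env.move_pose(*at(.07)[:2]); print(env.read_time(),np.round(env.read_qpos(),2))
env.move_l(at(.015)[0],.15)
print(env.move_l(at(-.004)[0],.03,until_force=5),env.read_tcp_pos()-at(0)[0])
s=env.read_camera("scene"); cv2.imwrite("pics/set.png",cv2.resize(s["frame"][130:250,110:270,::-1],None,fx=5,fy=5))
print(env.read_time(),env.read_force())
E
python3 s5.py
```

```text
26.475 [-1.08  0.09  2.3   1.54  0.85 -0.66]
True [ 0.00044658 -0.000491    0.00197319]
27.5333 [ 2.05975449 -0.54051331  1.87975937]
```

View pics/set.png

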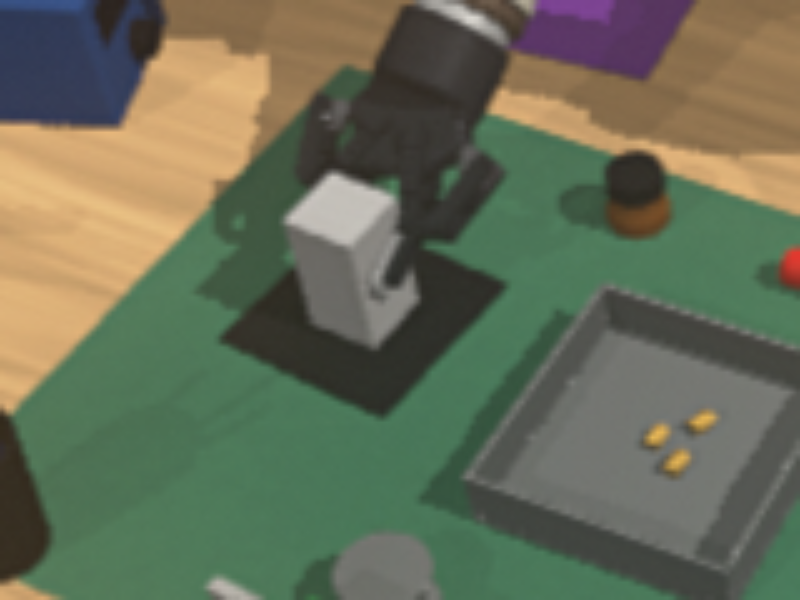

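The tin is touching down mouth-down at about the pad's middle, with its base at crop (365,335). I'll seat it, release, retreat and check.

Run:
```python
from h import *
print(env.move_l(env.read_tcp_pos()-[0,0,.002],.02,until_force=8))
env.open_gripper(); env.move_l(env.read_tcp_pos()-.13*pose(PAD,-2,60,-120,0)[2],.2)
env.pause(.3)
s=env.read_camera("scene"); cv2.imwrite("pics/end.png",cv2.resize(s["frame"][130:250,110:270,::-1],None,fx=5,fy=5))
print([(np.round(d["centre"]-PAD,3),round(d["score"],2)) for d in env.recognise(s,"tin")],env.read_time())
```

```text
False
[(array([0.021, 0.015, 0.063]), 0.66)] 29.45
```

View pics/end.png

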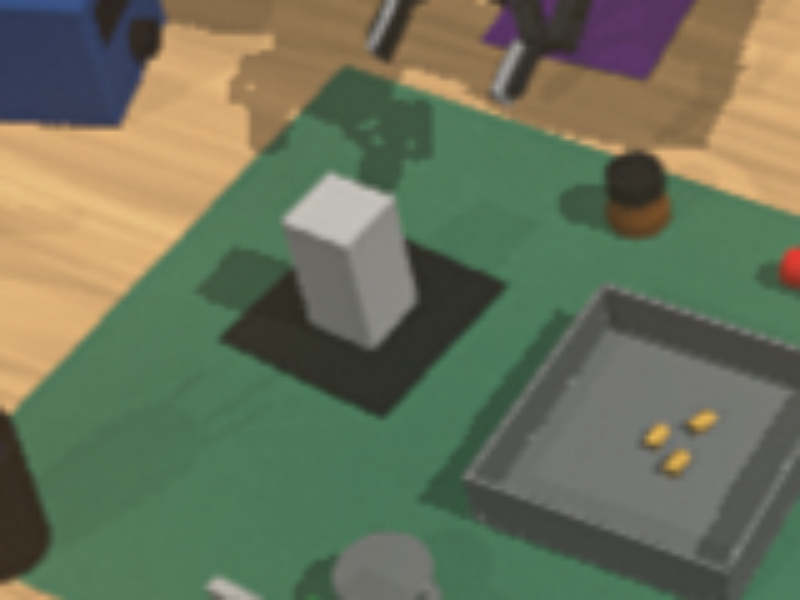

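The tin stands upright on the pad, base around crop (365,330), with the gripper clear of it. The spacers are in the tray. Handing in.

```bash
python3 -c "
from plant import env
print(env.job_done())"
```

```text
the job is handed in; nothing more can be done
None
```

The job is handed in, with no verdict returned: all three spacers are in the tray, the hold and six test strokes were done over it, and the empty tin stands mouth down on the black pad.

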